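# File the microscope stage inserts on edge in their colour slots

### The arm

A 6-joint arm with a two-finger parallel gripper is mounted at the origin on the work surface. World frame = base frame: x ahead of the robot, y to its left, z up, the work surface at z = 0. Lengths are in m, angles in rad, forces in N, time in s.
With the tool pointing down it reaches from about 0.375 to 0.825 m from the base axis. Payload 5.5 kg.
Tool frame: the origin (TCP) lies at the very end of the fingers, on their centre line; the grasp point (between the pads) lies 19 mm behind it (r.grip_point_offset is the distance from the TCP to the grasp point, in m); z points along the fingers, y is the line along which they close (so a half turn about z gives the same grasp; the last joint's range is limited). The gripper opens to 85 mm and grips with 20 to 120 N. Pads are 22 mm wide; open, the fingers measure 114 mm over their backs; the gripper's body (76 mm by 85 mm) begins 54 mm behind the grasp point. The pads swing forward as they close: fully open they stand 13 mm farther back than shut.
Start: joints at [-1.202, 0.314, -0.047, 1.21, 0, 1.571], TCP at [0.216, -0.56, 0.202] pointing down, gripper open.
Joint ranges: [-2.67, 2.67], [-0.69, 1.73], [-1.03, 1.25], [-2.08, 2.16], [-1.42, 1.45], [-3.14, 3.14]. Speed limits (rad/s): [2.39, 2.39, 3.01, 3.14, 3.14, 3.14].

### API

Orientations are given as a unit quaternion [w, x, y, z].
In Python, from plant import r gives the robot as it stands.
- The arm moves only by the tool drive_tool, never from a script. Its argument "targets" is a list that holds one entry, the list of rows, each a list of 7 numbers: the shift along the tool's x, y, z in m, then the turn, a rotation vector about the tool's x, y, z in rad, then the closure, from -1 (fully open) to 1 (shut). In form: [[[tx, ty, tz, wx, wy, wz, gripper], ...]]. A call has exactly 5 rows; each row is the pose to reach, as a shift and turn from the pose commanded when the call began, along the tool's axes at that moment; what a row does not reach only later rows make up. A row lasts 1/10 s, in which the tool goes at most 50 mm and 8.59 degrees, less where a joint would pass 70% of its speed; a pose out of reach is approached as far as the arm can. A call with a gripper value outside its range is refused whole. The fingers move at their own pace and stop on an object; the grip force is fixed at half the most. Time passes only in rows, so rows that repeat a pose let the fingers close, or fill a call up. It gives the time, the measured TCP pose, the force, the opening and the grip force at its end, in the units of the state.
- r.get_obs(): the state, without advancing time (a new reading comes with each control period).
- r.capture(name): name is "side" or "top" or "wrist"; returns a dict with "frame" (480x640x3 uint8, red, green, blue), "intrinsics" (3x3 intrinsics, pixels), "rvec" (rotation vector, rad) and "tvec" (3), from world to camera coordinates, as OpenCV has them. Camera axes: x right, y down, z forward; pixel columns grow to the right and rows downward; lengths in m; the calibration is good to about 2 mm. A picture is of the moment at which its call begins. There is no depth.
- r.finish_job(): hands the job in; it is judged then, once.
The state is a dict: "t": time; "qpos": joint angles; "joint_vel": joint speeds; "joint_torque": joint torques, N m; "eef_pos": TCP position; "tcp_rot": TCP orientation; "ft_force": force on the tool from outside, world axes, zero at the start; "torque": the same for the moment, N m; "finger_gap": finger opening in m; "grasp_force": force on a finger pad.
Only numpy, scipy, OpenCV 4.12 (cv2) and the standard library are available. Lean on these libraries where they do the work, as an engineer would, in place of code of your own. Each camera call takes 0.05 s, during which the arm holds its last target. There are 200 camera calls.

### The job

Take the blue and the yellow stage insert plates from their leaning stands and stand each upright on its long edge in the rack slot of its own colour, right down on the slot's floor and roughly centred along the slot. Lower them in rather than letting them drop, and leave the grey plate, the small bottle and the twin eyepiece tubes undisturbed.

Things in the scene. Friction and masses are not known exactly. Their poses are not given: they have to be found in the camera images.
- plate_blue: Flat rigid blue frame, 110 mm long, 100 high, 8 thick, about 0.2 kg, with a 50 x 32 mm window in the middle. Origin at its very centre; x = thickness, y = along its 110 mm edges, z = its height. Starts leaning on a stand, z tilted 0.4 rad from vertical with its top towards the robot; its upper 45 mm are clear of the stand on both faces. Either face or long edge may be used.
- plate_yellow: Flat rigid yellow frame, 110 mm long, 100 high, 8 thick, about 0.2 kg, with a 50 x 32 mm window in the middle. Origin at its very centre; x = thickness, y = along its 110 mm edges, z = its height. Starts leaning on a stand, z tilted 0.4 rad from vertical with its top towards the robot; its upper 45 mm are clear of the stand on both faces. Either face or long edge may be used.
- slot_blue: Slot between two upright blue fins 100 mm long: 12 mm gap, flared mouth about 28 mm wide, 58 mm above the origin. Origin at the centre of its underside on the rack board; x across the slot, y along it, z up. Slot floor 6 mm above the origin: a seated plate has its centre 56 mm and its top 106 mm above the origin. Slots are 60 mm apart, colours in any order.
- slot_yellow: Slot between two upright yellow fins 100 mm long: 12 mm gap, flared mouth about 28 mm wide, 58 mm above the origin. Origin at the centre of its underside on the rack board; x across the slot, y along it, z up. Slot floor 6 mm above the origin: a seated plate has its centre 56 mm and its top 106 mm above the origin. Slots are 60 mm apart, colours in any order.
- slot_grey: Slot between two upright grey fins 100 mm long: 12 mm gap, flared mouth about 28 mm wide, 58 mm above the origin. Origin at the centre of its underside on the rack board; x across the slot, y along it, z up. Slot floor 6 mm above the origin: a seated plate has its centre 56 mm and its top 106 mm above the origin. Slots are 60 mm apart, colours in any order. Holds the grey plate.
- rack: White board under the three slots, 190 x 130 x 10 mm, fixed to the bench. Origin at the centre of its underside; the slots run along its y and are spaced along its x.
- stand_a: Fixed leaning stand, aluminium on a black foot, 90 mm wide; its back board reaches 55 mm up the plate, with a low lip in front. Origin on the bench under the middle of the channel floor (30 mm up); y along the channel. A plate on it has its centre 19 mm to -x of the origin and 76 mm above the bench.
- stand_b: Fixed leaning stand, aluminium on a black foot, 90 mm wide; its back board reaches 55 mm up the plate, with a low lip in front. Origin on the bench under the middle of the channel floor (30 mm up); y along the channel. A plate on it has its centre 19 mm to -x of the origin and 76 mm above the bench.
- plate_grey: Flat rigid grey frame, 110 mm long, 100 high, 8 thick, about 0.2 kg, with a 50 x 32 mm window in the middle. Origin at its very centre; x = thickness, y = along its 110 mm edges, z = its height. It stands upright in the grey slot; leave it there.
- bottle: Small amber bottle with a black cap, 34 mm across, 75 mm high, standing on the bench; origin at the centre of its underside. Leave it alone.
- eyepieces: Black pair of eyepiece tubes on a common foot, 80 mm long (y), 36 mm wide, 42 mm high, standing on the bench; origin at the centre of its underside. Leave it alone.
Not all that is in view belongs to the job. What is shaped like the plate_blue but green or turquoise is not meant.

How it is judged:
At the end, for the whole second after the job is handed in: Blue, yellow and grey plates each stand settled (under 50 mm/s) in the slot of their own colour: on a long edge, within 0.16 rad of upright and of the slot's direction, centre within 4 mm of the seated height, within 25 mm of the slot's middle along it and 12 mm across it (x of plate_blue in the frame of slot_blue between -0.012 and 0.012 m and y of plate_blue in the frame of slot_blue between -0.025 and 0.025 m and z of plate_blue in the frame of slot_blue between 0.052 and 0.06 m and angle between the z axis of plate_blue and the z axis of slot_blue, either way round below 0.16 rad and angle between the x axis of plate_blue and the x axis of slot_blue, either way round below 0.16 rad and linear speed of each of plate_blue, plate_yellow, plate_grey below 0.05 m/s and x of plate_yellow in the frame of slot_yellow between -0.012 and 0.012 m and y of plate_yellow in the frame of slot_yellow between -0.025 and 0.025 m and z of plate_yellow in the frame of slot_yellow between 0.052 and 0.06 m and angle between the z axis of plate_yellow and the z axis of slot_yellow, either way round below 0.16 rad and angle between the x axis of plate_yellow and the x axis of slot_yellow, either way round below 0.16 rad and x of plate_grey in the frame of slot_grey between -0.012 and 0.012 m and y of plate_grey in the frame of slot_grey between -0.025 and 0.025 m and z of plate_grey in the frame of slot_grey between 0.052 and 0.06 m and angle between the z axis of plate_grey and the z axis of slot_grey, either way round below 0.16 rad and angle between the x axis of plate_grey and the x axis of slot_grey, either way round below 0.16 rad); the robot touches nothing.
It fails at once if the grey plate is shifted by more than 20 mm (distance of plate_grey from where it was at the start of the episode above 0.02 m).
It fails at once if the bottle is shifted by more than 30 mm (distance of bottle from where it was at the start of the episode above 0.03 m).
It fails at once if the eyepiece pair is shifted by more than 30 mm (distance of eyepieces from where it was at the start of the episode above 0.03 m).
It fails at once if the blue plate is dropped (falls freely faster than 0.65 m/s, a drop of about 20 mm) (linear speed of plate_blue above 0.65 m/s and contact force between the fingers and plate_blue below 0.05 N).
It fails at once if the yellow plate is dropped (falls freely faster than 0.65 m/s, a drop of about 20 mm) (linear speed of plate_yellow above 0.65 m/s and contact force between the fingers and plate_yellow below 0.05 N).
It also fails if it takes over 64 s, if anything falls off the work surface, if the arm or the gripper's body presses on something with over 40 N, if the wrist force passes 120 N, or if a joint passes its speed limit or range.

## Working session

There is one attempt and no reset: what is moved stays moved. The work goes in short steps, Python scripts to look and compute and a tool call to move; the robot and the scene stay as the last step left them, time stands still between calls to the robot, and variables do not carry over. Pictures are saved under pics/ and viewed, at most 10 in all, crops included, and the job is handed in when it is done.

Besides the shell and the picture viewer there is one more tool, called as name(argument=value, ...), one argument or row to a line, values as JSON. drive_tool: Moves the arm, as the interface text tells. Its arguments: {"type":"object","properties":{"targets":{"type":"array","items":{"type":"array","items":{"type":"array","items":{"type":"number"}}}}},"required":["targets"]}

```bash
mkdir -p pics; ls
python3 - <<'E'
from plant import r
import cv2,numpy as np
o=r.get_obs();print(o)
for n in("top","side"):
    c=r.capture(n);cv2.imwrite(f"pics/{n}0.png",c["frame"][:,:,::-1]);print(n,c["intrinsics"],c["rvec"],c["tvec"],-cv2.Rodrigues(np.array(c["rvec"]))[0].T@np.array(c["tvec"]).ravel())
E
```

```text
pics
{'t': 0.0, 'qpos': array([-1.20195727e+00,  3.14225884e-01, -4.80430045e-02,  1.21023723e+00,
       -1.80187073e-05,  1.57078163e+00]), 'joint_vel': array([ 8.08834428e-04,  1.11133806e-03, -6.70126688e-05,  1.80986388e-04,
        2.94779745e-04, -6.10841257e-04]), 'joint_torque': array([-8.44983915e-04, -5.39589179e+01,  3.39750552e+01,  1.90197432e-02,
       -4.87417656e-04, -2.74500542e-05]), 'eef_pos': array([ 0.21608773, -0.5590658 ,  0.20145053]), 'tcp_rot': array([-8.38749910e-04,  9.83041153e-01,  1.83383097e-01, -1.65618027e-04]), 'ft_force': array([ 0.06150228,  0.82649208, -0.45977453]), 'torque': array([-0.00846324, -0.01885116, -0.04077706]), 'grasp_force': 0.0, 'finger_gap': 0.08513156267877002}
top [[485.61203392   0.         329.48893089]
 [  0.         485.61203392 229.85506326]
 [  0.           0.           1.        ]] [ 2.15584931 -2.06249191  0.22059421] [0.0471523  0.58216398 0.92117621] [0.37452085 0.06645684 1.02226292]
side [[461.26077242   0.         327.303598  ]
 [  0.         461.26077242 240.4408327 ]
 [  0.           0.           1.        ]] [ 0.77170454 -2.46207692  1.28910581] [0.51250328 0.23446849 0.78433005] [0.14726862 0.71442952 0.63301747]
```

View pics/top0.png

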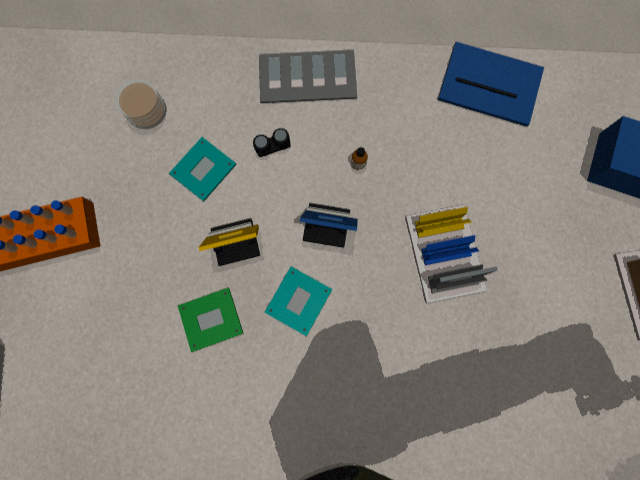

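View pics/side0.png

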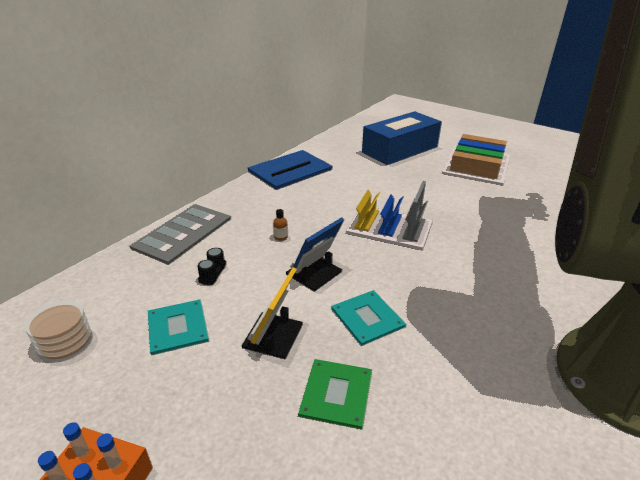

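```bash
cat > h.py <<'E'
import cv2,numpy as np
def cam(c):
    R=cv2.Rodrigues(np.array(c["rvec"],float))[0];return np.array(c["intrinsics"]),R,np.array(c["tvec"],float).ravel()
def ray(c,p,z):
    K,R,t=cam(c);C=-R.T@t;d=R.T@np.linalg.inv(K)@[p[0],p[1],1];return C+d*(z-C[2])/d[2]
def proj(c,P):
    K,R,t=cam(c);q=K@(R@np.array(P)+t);return q[:2]/q[2]
def mask(f,col):
    h=cv2.cvtColor(f,cv2.COLOR_RGB2HSV);lo,hi=dict(yellow=((20,120,50),(32,255,255)),blue=((104,120,40),(120,255,255)))[col]
    return cv2.inRange(h,np.array(lo),np.array(hi))
def blobs(f,col,amin=40):
    cs,_=cv2.findContours(mask(f,col),cv2.RETR_EXTERNAL,cv2.CHAIN_APPROX_NONE)
    return [k for k in cs if cv2.contourArea(k)>amin]
E
python3 - <<'E'
from h import *
from plant import r
ims=[]
for n in("top","side"):
    c=r.capture(n);f=c["frame"]
    for col in("yellow","blue"):
        for k in blobs(f,col):
            print(n,col,cv2.contourArea(k),cv2.boundingRect(k),cv2.approxPolyDP(k,2,True).reshape(-1,2).tolist())
    b=f[190:310,190:500] if n=="top" else f[170:370,230:450]
    ims.append(cv2.resize(b,None,fx=2.58 if n=="top" else 2.5,fy=2.58 if n=="top" else 2.5,interpolation=cv2.INTER_CUBIC))
cv2.imwrite("pics/tc.png",ims[0][:,:,::-1]);
E
```

```text
top yellow 652.5 (199, 225, 60, 26) [[258, 227], [254, 225], [207, 237], [199, 246], [199, 250], [253, 238]]
top yellow 984.0 (415, 207, 57, 31) [[467, 207], [420, 216], [420, 219], [415, 221], [418, 236], [463, 228], [464, 223], [471, 222], [461, 218]]
top blue 909.0 (422, 235, 57, 30) [[474, 235], [428, 244], [422, 249], [425, 264], [471, 255], [472, 251], [478, 250], [470, 249], [468, 246], [474, 240]]
top blue 73.5 (13, 235, 13, 9) [[13, 238], [17, 243], [25, 240], [19, 235]]
top blue 71.5 (34, 230, 12, 9) [[34, 232], [34, 236], [38, 238], [45, 236], [40, 230]]
top blue 69.5 (54, 225, 13, 9) [[54, 229], [59, 233], [66, 230], [61, 225]]
top blue 612.0 (300, 211, 57, 20) [[300, 218], [300, 221], [356, 229], [356, 219], [306, 211]]
top blue 72.5 (10, 211, 13, 9) [[10, 213], [10, 217], [15, 219], [22, 216], [16, 211]]
top blue 70.0 (30, 206, 13, 9) [[30, 209], [35, 214], [42, 211], [37, 206]]
top blue 67.5 (51, 201, 12, 9) [[51, 203], [53, 208], [62, 207], [57, 201]]
top blue 2015.0 (590, 117, 50, 81) [[622, 117], [610, 170], [606, 169], [590, 181], [611, 186], [619, 191], [627, 190]
[... 752 characters left out ...]
1, 440], [78, 436], [79, 429]]
side blue 430.5 (294, 218, 50, 49) [[343, 219], [340, 218], [307, 238], [294, 266], [313, 244], [325, 237], [334, 236]]
side blue 472.0 (378, 195, 25, 41) [[402, 197], [392, 211], [393, 198], [390, 195], [381, 212], [383, 222], [379, 233], [392, 234], [400, 217], [397, 208]]
side blue 1658.5 (248, 150, 84, 39) [[331, 166], [302, 150], [248, 167], [248, 170], [277, 188], [330, 169]]
side blue 214.0 (458, 139, 47, 13) [[458, 143], [503, 151], [504, 148], [461, 139]]
side blue 2800.0 (362, 112, 79, 52) [[440, 121], [412, 112], [364, 126], [362, 151], [384, 163], [390, 163], [436, 146]]
side blue 5762.0 (534, 0, 79, 133) [[612, 0], [569, 0], [534, 122], [579, 132]]
```

View pics/tc.png

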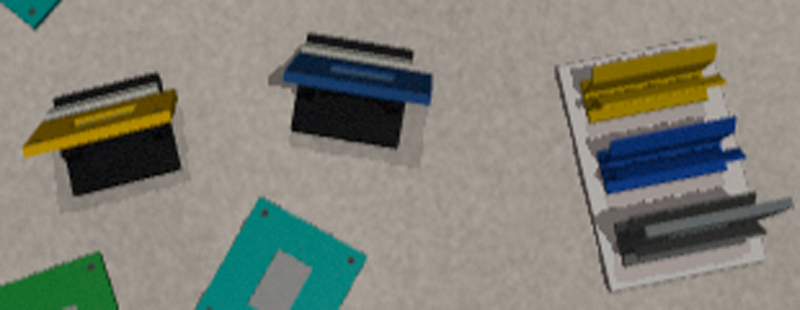

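Run:
```python
from h import *
from plant import r
c=r.capture("top");f=c["frame"]
np.set_printoptions(precision=4,suppress=True)
def seg(a,b,z):
    A,B=ray(c,a,z),ray(c,b,z);d=B-A;print(A,B,"mid",(A+B)/2,"len",np.linalg.norm(d),"yaw from -y",np.arctan2(d[0],-d[1]))
    return A,B
print("yel");seg((199.5,249.8),(259,235.8),.1205)
print("blu");seg((300.2,221.2),(357,230),.1205)
q=[ray(c,p,.010) for p in((405.9,215.6),(465.2,204.7),(486.5,290.8),(426.4,302.4))]
print(np.array(q),np.mean(q,0),[np.linalg.norm(q[i]-q[i-1]) for i in range(4)])
d=q[1]+q[0]-q[2]-q[3];print("x axis yaw",np.arctan2(d[1],d[0]));d=q[1]-q[0]+q[2]-q[3];print("y yaw",np.arctan2(d[0],-d[1]))
print("fins");seg((420,216),(467,207),.068);seg((428,244),(474,235),.068)
seg((418,236),(463,228),.068);seg((425,264),(471,255),.068)
# accurate line fits of lower/ upper borders of plate blobs
for col,x0,x1 in(("yellow",202,256),("blue",303,354)):
    m=mask(f,col);xs=np.arange(x0,x1)
    lo=[np.where(m[200:260,x])[0].max()+200 for x in xs];p=np.polyfit(xs,lo,1);print(col,p,p@[x0,1],p@[x1,1])
```

```text
yel
[0.5177 0.315  0.1205] [0.5495 0.2053 0.1205] mid [0.5336 0.2602 0.1205] len 0.1142708932745357 yaw from -y 0.2817484244540044
blu
[0.5813 0.129  0.1205] [0.5689 0.0203 0.1205] mid [0.5751 0.0746 0.1205] len 0.10940148872812966 yaw from -y -0.1128344372995071
[[ 0.629  -0.0892  0.01  ]
 [ 0.6589 -0.2168  0.01  ]
 [ 0.4756 -0.2584  0.01  ]
 [ 0.4462 -0.1336  0.01  ]] [ 0.5525 -0.1745  0.01  ] [np.float64(0.18810297130165815), np.float64(0.13102929549831002), np.float64(0.18794516656296112), np.float64(0.12817989441238675)]
x axis yaw 0.2307097459252833
y yaw 0.23093370297516685
fins
[ 0.6149 -0.1088  0.068 ] [ 0.638  -0.2042  0.068 ] mid [ 0.6264 -0.1565  0.068 ] len 0.09808746011056392 yaw from -y 0.23757460832077698
[ 0.558  -0.1251  0.068 ] [ 0.5805 -0.2173  0.068 ] mid [ 0.5692 -0.1712  0.068 ] len 0.09492616541130673 yaw from -y 0.23900634608960228
[ 0.5734 -0.105   0.068 ] [ 0.5939 -0.1954  0.068 ] mid [ 0.5836 -0.1502  0.068 ] len 0.09270831820489081 yaw from -y 0.2225481561706865
[ 0.5174 -0.1192  0.068 ] [ 0.5395 -0.2106  0.068 ] mid [ 0.5285 -0.1649  0.068 ] len 0.09403486637196258 yaw from -y 0.23731830254533298
yellow [ -0.2357 297.4264] 249.81952861952857 237.09294199860233
blue [  0.1574 174.2828] 221.96757164404227 229.99372549019608
```

```bash
cat >> h.py <<'E'
from scipy.spatial.transform import Rotation as Ro
def Rt(a,t):
    xp=np.array([np.cos(a),np.sin(a),0]);e=np.array([0,0,1.])
    z=np.sin(t)*xp-np.cos(t)*e;y=np.cos(t)*xp+np.sin(t)*e;return np.column_stack([np.cross(y,z),y,z])
def go(p,a,t=0):
    from plant import r
    o=r.get_obs();q=o["tcp_rot"];R=Ro.from_quat([q[1],q[2],q[3],q[0]]).as_matrix();T=Rt(a,t)
    s=R.T@(np.array(p)-o["eef_pos"]);w=Ro.from_matrix(R.T@T).as_rotvec()
    print("t",o["t"],"pos",o["eef_pos"].round(4),"gap",round(o["finger_gap"],4),"gf",round(float(o["grasp_force"]),1),"F",o["ft_force"].round(1),"\n delta",np.r_[s,w].round(4).tolist(),"deg",np.degrees(np.linalg.norm(w)).round(1))
PY=(np.array([.5506,.2651,.089]),.282);PB=(np.array([.5927,.0726,.089]),-.113)
E
python3 - <<'E'
from h import *
from plant import r
go((.46,-.22,.36),.231)
c=r.capture("side")
for n,(P,a) in dict(y=PY,b=PB).items():
    R=Rt(a,.4);ctr=P-.014*-R[:,2]*-1 if 0 else P+R[:,2]*.014
    print(n,ctr)
    for sx in(-1,1):
        for sz in(-1,1):
            print(sx,sz,[proj(c,ctr+R@[sx*.055,sy*.004,sz*.05]).round(0).tolist() for sy in(-1,1)])
E
```

```text
t 0.25 pos [ 0.2162 -0.5594  0.2019] gap 0.0858 gf 0.0 F [ 1.3 -0.1  1.3] 
 delta [0.3497, -0.2288, -0.1579, -0.0006, -0.0006, -1.433] deg 82.1
y [0.55583651 0.26661713 0.07610515]
-1 -1 [[296.0, 268.0], [292.0, 265.0]]
-1 1 [[278.0, 301.0], [275.0, 299.0]]
1 -1 [[271.0, 308.0], [267.0, 306.0]]
1 1 [[253.0, 342.0], [249.0, 340.0]]
b [0.59811709 0.07198525 0.07610515]
-1 -1 [[343.0, 218.0], [341.0, 216.0]]
-1 1 [[328.0, 247.0], [326.0, 245.0]]
1 -1 [[307.0, 241.0], [305.0, 238.0]]
1 1 [[294.0, 270.0], [291.0, 267.0]]
```

drive_tool(
  targets=[
    [[0.06, -0.04, -0.03, 0, 0, -0.14, -1], [0.1, -0.07, -0.05, 0, 0, -0.28, -1], [0.14, -0.1, -0.07, 0, 0, -0.42, -1], [0.18, -0.12, -0.085, 0, 0, -0.57, -1], [0.21, -0.14, -0.1, 0, 0, -0.72, -1]],
  ],
)

```text
t: 0.8
eef_pos: [0.3504, -0.368, 0.2952]
tcp_rot: [0.0, 0.854, 0.52, 0.0]
ft_force: [0.8, 0.2, -0.5]
finger_gap: 0.0854
grasp_force: 0.0
```

```bash
python3 -c "
from h import *
go((.46,-.22,.36),.231)"
```

```text
t 0.8 pos [ 0.3504 -0.368   0.2952] gap 0.0854 gf 0.0 F [ 0.8  0.2 -0.5] 
 delta [0.1818, 0.0296, -0.0648, 0.0004, 0.0002, -0.7074] deg 40.5
```

drive_tool(
  targets=[
    [[0.04, 0.006, -0.013, 0, 0, -0.14, -1], [0.08, 0.012, -0.026, 0, 0, -0.28, -1], [0.12, 0.02, -0.04, 0, 0, -0.42, -1], [0.15, 0.025, -0.055, 0, 0, -0.57, -1], [0.182, 0.03, -0.065, 0, 0, -0.707, -1]],
  ],
)

```text
t: 1.3
eef_pos: [0.4616, -0.221, 0.3606]
tcp_rot: [0.001, 0.621, 0.784, 0.0]
ft_force: [0.9, -0.2, 0.4]
finger_gap: 0.0852
grasp_force: 0.0
```

```bash
python3 -c "
from h import *
from plant import r
c=r.capture('wrist');cv2.imwrite('pics/w1.png',c['frame'][:,:,::-1]);print(cam(c))
R=Rt(-.113,.4)
go(PB[0]-.1*R[:,2],-.113,.4)
print([proj(c,(.5525+dx*.9735-dy*.229,-.1745+dx*.229+dy*.9735,.016)).round(0).tolist() for dx in(-.06,0,.06) for dy in(-.05,.05)])
"
```

```text
(array([[376.11144575,   0.        , 316.70659428],
       [  0.        , 376.11144575, 235.46764662],
       [  0.        ,   0.        ,   1.        ]]), array([[ 9.73498053e-01,  2.28694625e-01,  5.56377704e-04],
       [ 2.20596132e-01, -9.39660867e-01,  2.61485757e-01],
       [ 6.03231933e-02, -2.54433140e-01, -9.65207174e-01]]), array([-0.39863506, -0.38357565,  0.4467593 ]))
t 1.35 pos [ 0.4644 -0.2178  0.3616] gap 0.0853 gf 0.0 F [0.7 2.7 0.5] 
 delta [0.265, 0.1561, 0.1815, -0.3912, -0.072, 0.3473] deg 30.3
[[345.0, 203.0], [347.0, 128.0], [388.0, 203.0], [392.0, 128.0], [431.0, 203.0], [438.0, 128.0]]
```

View pics/w1.png

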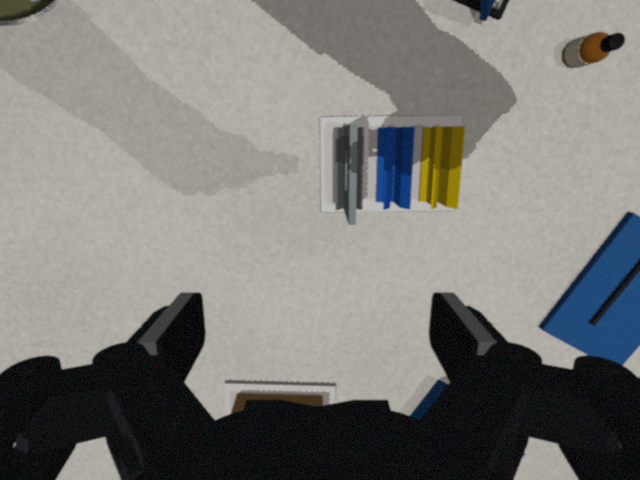

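drive_tool(
  targets=[
    [[0.03, 0.02, 0.02, -0.05, -0.01, 0.045, -1], [0.067, 0.04, 0.045, -0.1, -0.02, 0.09, -1], [0.103, 0.06, 0.07, -0.15, -0.028, 0.135, -1], [0.14, 0.082, 0.095, -0.2, -0.037, 0.18, -1], [0.17, 0.1, 0.116, -0.25, -0.046, 0.22, -1]],
  ],
)

```text
t: 1.85
eef_pos: [0.52, -0.0324, 0.2422]
tcp_rot: [0.096, 0.701, 0.702, 0.084]
ft_force: [0.5, -0.4, -0.2]
finger_gap: 0.0855
grasp_force: 0.0
```

```bash
python3 -c "
from h import *
R=Rt(-.113,.4)
go(PB[0]-.1*R[:,2],-.113,.4)"
```

```text
t 1.85 pos [ 0.52   -0.0324  0.2422] gap 0.0855 gf 0.0 F [ 0.5 -0.4 -0.2] 
 delta [0.1105, 0.0179, 0.0659, -0.1438, -0.0202, 0.112] deg 10.5
```

drive_tool(
  targets=[
    [[0.03, 0.005, 0.018, -0.036, -0.005, 0.028, -0.6], [0.06, 0.01, 0.036, -0.072, -0.01, 0.056, -0.4], [0.09, 0.014, 0.054, -0.108, -0.015, 0.084, -0.2], [0.11, 0.018, 0.066, -0.144, -0.02, 0.112, -0.2], [0.11, 0.018, 0.066, -0.144, -0.02, 0.112, -0.2]],
  ],
)

```text
t: 2.35
eef_pos: [0.5519, 0.0767, 0.1794]
tcp_rot: [0.147, 0.73, 0.655, 0.131]
ft_force: [-0.5, -0.6, -0.4]
finger_gap: 0.0512
grasp_force: 0.0
```

```bash
python3 -c "
from h import *
from plant import r
go(PB[0],-.113,.4)
c=r.capture('wrist');f=c['frame'];cv2.imwrite('pics/w2.png',f[:,:,::-1])
R=Rt(-.113,.4);ctr=PB[0]+R[:,2]*.014
print([proj(c,ctr+R@[sx*.055,sy*.004,-.05]).round(0).tolist() for sx in(-1,1) for sy in(-1,1)])"
```

```text
t 2.35 pos [0.5519 0.0767 0.1794] gap 0.0512 gf 0.0 F [-0.5 -0.6 -0.4] 
 delta [0.0004, 0.0031, 0.0992, -0.0048, -0.0007, 0.0053] deg 0.4
[[316.0, 317.0], [328.0, 317.0], [317.0, 153.0], [330.0, 153.0]]
```

View pics/w2.png

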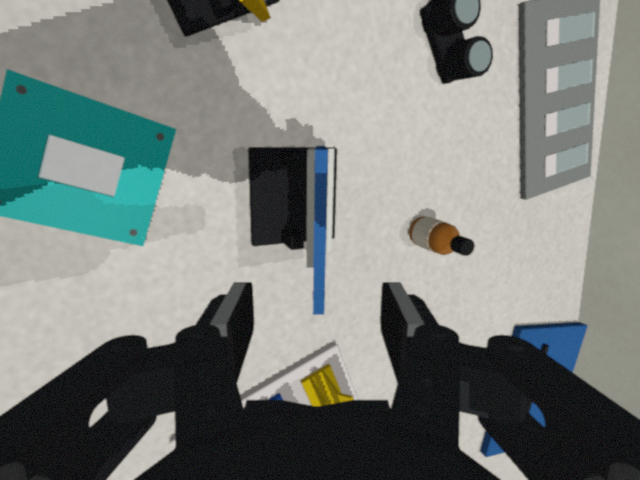

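drive_tool(
  targets=[
    [[0.003, 0.002, 0.03, -0.004, 0, 0.005, -0.2], [0.003, 0.002, 0.055, -0.004, 0, 0.005, -0.2], [0.003, 0.002, 0.08, -0.004, 0, 0.005, -0.2], [0.003, 0.002, 0.098, -0.004, 0, 0.005, -0.2], [0.003, 0.002, 0.098, -0.004, 0, 0.005, -0.2]],
  ],
)

```text
t: 2.9
eef_pos: [0.5932, 0.0715, 0.0907]
tcp_rot: [0.148, 0.732, 0.651, 0.131]
ft_force: [-0.3, -0.4, -0.4]
finger_gap: 0.0508
grasp_force: 0.0
```

drive_tool(
  targets=[
    [[0, 0, 0, 0, 0, 0, 0.2], [0, 0, 0, 0, 0, 0, 0.5], [0, 0, 0, 0, 0, 0, 0.8], [0, 0, 0, 0, 0, 0, 1], [0, 0, 0, 0, 0, 0, 1]],
  ],
)

```text
t: 3.4
eef_pos: [0.5948, 0.0732, 0.0942]
tcp_rot: [0.15, 0.732, 0.651, 0.134]
ft_force: [-3.0, -0.8, 6.4]
finger_gap: 0.0048
grasp_force: 59.0
```

```bash
python3 -c "
from h import *
go(PB[0],-.113,.4)"
```

```text
t 3.4 pos [0.5948 0.0732 0.0942] gap 0.0048 gf 59.0 F [-3.  -0.8  6.4] 
 delta [-0.0009, -0.0038, 0.004, 0.0047, 0.0, -0.0029] deg 0.3
```

drive_tool(
  targets=[
    [[0, 0, -0.01, 0, 0, 0, 1], [0, 0, -0.025, 0, 0, 0, 1], [0, 0, -0.045, 0, 0, 0, 1], [0, 0, -0.07, 0, 0, 0, 1], [0, 0, -0.1, 0, 0, 0, 1]],
  ],
)

```text
t: 3.9
eef_pos: [0.5533, 0.0777, 0.1847]
tcp_rot: [0.148, 0.732, 0.652, 0.132]
ft_force: [-1.3, 0.5, -1.4]
finger_gap: 0.0048
grasp_force: 58.9
```

```bash
python3 -c "
from h import *
from plant import r
go((.5525,-.1745,.25),.231)
c=r.capture('wrist');f=c['frame'];a=f;c=r.capture('side');b=c['frame'];cv2.imwrite('pics/w3.png',np.hstack([a,b])[60:420,160:1160,::-1][:,:800] if 0 else np.hstack([a[100:440,160:480],b[100:440,200:520]])[:,:,::-1])"
```

```text
t 3.9 pos [0.5533 0.0777 0.1847] gap 0.0048 gf 58.9 F [-1.3  0.5 -1.4] 
 delta [-0.2505, 0.0515, -0.0492, 0.3962, 0.0688, -0.3417] deg 30.2
```

View pics/w3.png

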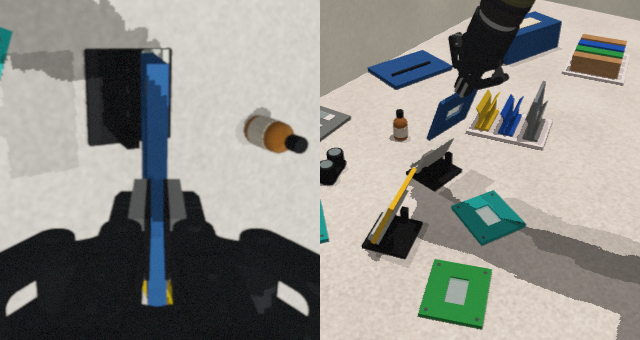

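drive_tool(
  targets=[
    [[-0.015, 0.006, -0.02, 0.04, 0.007, -0.034, 1], [-0.04, 0.012, -0.035, 0.08, 0.014, -0.068, 1], [-0.07, 0.018, -0.045, 0.12, 0.02, -0.1, 1], [-0.1, 0.024, -0.05, 0.16, 0.027, -0.137, 1], [-0.13, 0.029, -0.05, 0.2, 0.034, -0.17, 1]],
  ],
)

```text
t: 4.5
eef_pos: [0.5472, -0.0534, 0.2424]
tcp_rot: [0.075, 0.682, 0.724, 0.067]
ft_force: [0.6, 0.3, -1.5]
finger_gap: 0.0045
grasp_force: 58.9
```

```bash
python3 -c "
from h import *
go((.5525,-.1745,.25),.231)"
```

```text
t 4.5 pos [ 0.5472 -0.0534  0.2424] gap 0.0045 gf 58.9 F [ 0.6  0.3 -1.5] 
 delta [-0.1213, -0.0006, -0.0058, 0.1981, 0.0341, -0.1702] deg 15.1
```

drive_tool(
  targets=[
    [[-0.03, 0, -0.002, 0.04, 0.007, -0.034, 1], [-0.06, 0, -0.004, 0.08, 0.014, -0.068, 1], [-0.09, 0, -0.006, 0.13, 0.022, -0.11, 1], [-0.115, 0, -0.006, 0.17, 0.03, -0.15, 1], [-0.121, -0.001, -0.006, 0.198, 0.034, -0.17, 1]],
  ],
)

```text
t: 5.0
eef_pos: [0.552, -0.1758, 0.2482]
tcp_rot: [-0.001, 0.622, 0.783, -0.001]
ft_force: [0.2, 0.2, -2.3]
finger_gap: 0.005
grasp_force: 58.8
```

```bash
cat >> h.py <<'E'
def held(col,dz,slot):
    """compare held plate and slot prediction with both fixed views"""
    from plant import r
    o=r.get_obs();q=o["tcp_rot"];R=Ro.from_quat([q[1],q[2],q[3],q[0]]).as_matrix();ctr=o["eef_pos"]+R[:,2]*dz
    ims=[]
    for n in("top","side"):
        c=r.capture(n);f=c["frame"].copy()
        for s in[(x,y,z) for x in(-1,1) for y in(-1,1) for z in(-1,1)]:
            p=proj(c,ctr+R@(np.array(s)*[.055,.004,.05]));cv2.circle(f,tuple(int(round(v)) for v in p),0,(255,0,0),-1)
        m=proj(c,ctr).astype(int);ims.append(cv2.resize(f[max(m[1]-70,0):m[1]+70,m[0]-70:m[0]+70],(400,400),interpolation=cv2.INTER_NEAREST))
        print(n,[cv2.boundingRect(k) for k in blobs(c["frame"],col,100)])
    return np.hstack(ims)[:,:,::-1]
E
python3 -c "
from h import *
cv2.imwrite('pics/h1.png',held('blue',.018,0))
go((.5525,-.1745,.15),.231)"
```

```text
top [(422, 224, 72, 41), (438, 42, 106, 84)]
side [(73, 463, 19, 17), (38, 451, 19, 19), (97, 433, 17, 19), (63, 423, 17, 18), (378, 195, 25, 41), (248, 150, 84, 39), (458, 139, 47, 13), (362, 112, 79, 60), (534, 0, 95, 139)]
t 5.1 pos [ 0.5521 -0.1741  0.2478] gap 0.005 gf 58.8 F [-0.4  1.1 -2.5] 
 delta [-0.0006, 0.0005, 0.0978, -0.0017, -0.0009, -0.0034] deg 0.2
```

View pics/h1.png

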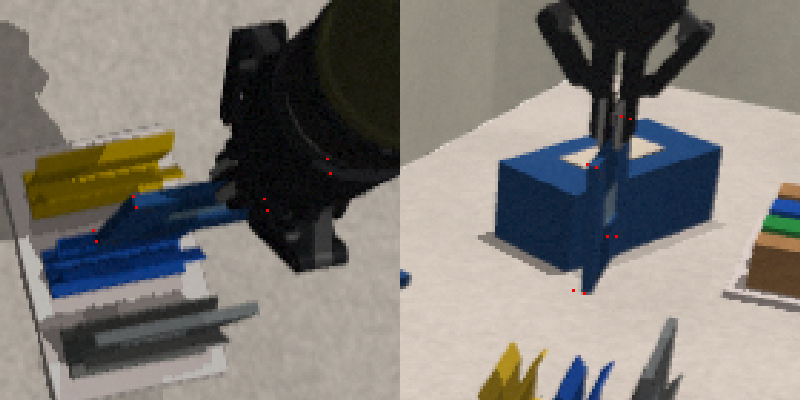

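drive_tool(
  targets=[
    [[0, 0, 0.015, 0, 0, 0, 1], [0, 0, 0.035, 0, 0, 0, 1], [0, 0, 0.055, 0, 0, 0, 1], [0, 0, 0.07, 0, 0, -0.003, 1], [0, 0, 0.077, 0, 0, -0.003, 1]],
  ],
)

```text
t: 5.6
eef_pos: [0.5504, -0.1719, 0.1706]
tcp_rot: [-0.001, 0.62, 0.784, -0.0]
ft_force: [-0.3, -1.1, -0.9]
finger_gap: 0.0049
grasp_force: 58.8
```

```bash
python3 -c "
from h import *
from plant import r
cv2.imwrite('pics/h2.png',held('blue',.018,0))
c=r.capture('side')
o=r.get_obs();P=o['eef_pos']+[0,0,-.068]
for d in np.eye(3):
  D=Rt(.231,0)@d;print(D.round(2),(proj(c,P+.01*D)-proj(c,P)).round(1),'px per 10mm')
go((.5525,-.1745,.15),.231)"
```

```text
top [(422, 235, 55, 30), (438, 42, 106, 84)]
side [(73, 463, 19, 17), (38, 451, 19, 19), (97, 433, 17, 19), (63, 423, 17, 18), (248, 150, 84, 39), (458, 139, 47, 13), (362, 119, 79, 117), (534, 0, 88, 139)]
[-0.23  0.97  0.  ] [-1.1  1.9] px per 10mm
[0.97 0.23 0.  ] [-4.1 -0.8] px per 10mm
[ 0.  0. -1.] [-0.4  3.7] px per 10mm
t 5.75 pos [ 0.5515 -0.1726  0.1724] gap 0.005 gf 58.8 F [-0.3 -0.4 -1.6] 
 delta [-0.0021, 0.0005, 0.0224, 0.0002, -0.0001, 0.0012] deg 0.1
```

View pics/h2.png

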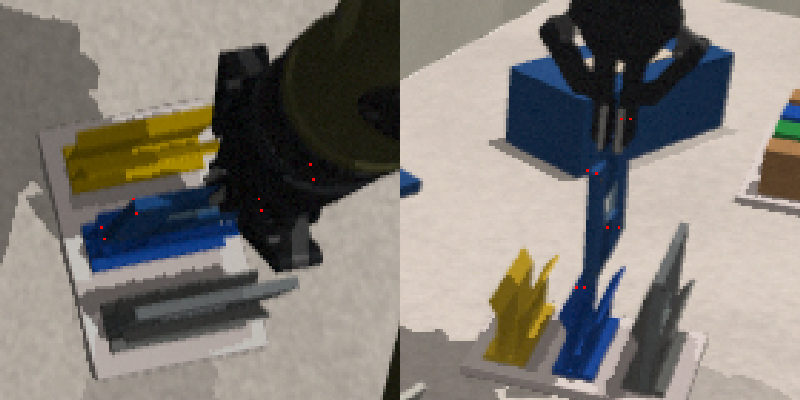

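```bash
python3 -c "
from h import *
from plant import r
c=r.capture('side');o=r.get_obs();q=o['tcp_rot'];R=Ro.from_quat([q[1],q[2],q[3],q[0]]).as_matrix();ctr=o['eef_pos']+R[:,2]*.018
K=lambda x,y,z:proj(c,ctr+R@[x*.055,y*.004,z*.05])
for s in(-1,1):
  for y in(-1,1): print(s,y,K(s,y,-1).round(1),K(s,y,1).round(1))
m=mask(c['frame'],'blue');hs=cv2.cvtColor(c['frame'],cv2.COLOR_RGB2HSV)
x0=int(K(1,1,0)[0])
for row in range(130,200,4):
  xs=np.where(m[row,x0-10:x0+25])[0]+x0-10
  print(row,(xs.min(),xs.max()) if len(xs) else None, hs[row,x0-4:x0+16,2].tolist())
C=np.array([.5525,-.1745,0]);X=Rt(.231,0)[:,1];Y=Rt(.231,0)[:,0]
for d in(-.014,0,.014): print('mouth near end',d,proj(c,C+X*d+Y*.05+[0,0,.068]).round(1))
"
```

```text
-1 -1 [404.9 142.8] [400.2 181.1]
-1 1 [401.5 142.3] [397.  180.5]
1 -1 [393.2 161.7] [388.7 202. ]
1 1 [389.5 161.1] [385.3 201.3]
130 (np.int64(377), np.int64(411)) [19, 19, 20, 26, 23, 21, 23, 25, 22, 25, 22, 24, 22, 23, 23, 18, 47, 109, 127, 90]
134 (np.int64(377), np.int64(401)) [127, 122, 98, 54, 44, 55, 33, 20, 16, 23, 24, 21, 21, 14, 22, 20, 70, 119, 86, 23]
138 (np.int64(377), np.int64(410)) [60, 60, 61, 59, 58, 60, 62, 75, 65, 42, 22, 25, 31, 41, 38, 17, 25, 50, 39, 25]
142 (np.int64(377), np.int64(411)) [65, 63, 59, 58, 60, 59, 64, 70, 63, 29, 24, 40, 82, 73, 35, 10, 29, 49, 85, 76]
146 (np.int64(377), np.int64(411)) [60, 63, 62, 58, 60, 63, 68, 67, 50, 20, 30, 60, 82, 58, 21, 20, 34, 61, 80, 74]
150 (np.int64(377), np.int64(411)) [59, 56, 60, 60, 60, 62, 68, 70, 58, 24, 42, 82, 77, 32, 11, 32, 51, 83, 76, 45]
154 (np.int64(377), np.int64(411)) [60, 59, 58, 60, 59, 63, 66, 66, 66, 69, 69, 67, 63, 53, 57, 61, 62, 82, 76, 72]
158 (np.int64(377), np.int64(404)) [61, 59, 60, 56, 62, 70, 70, 70, 67, 72, 83, 84, 84, 77, 55, 54, 55, 58, 71, 72]
162 (np.int64(382), np.int64(403)) 
[... 618 characters left out ...]
18, 215, 213, 214, 215, 210, 152, 64, 66, 63, 68, 71, 72, 57, 62, 75, 70, 73, 67, 96]
186 (np.int64(390), np.int64(399)) [217, 217, 215, 216, 217, 203, 122, 67, 65, 69, 72, 70, 69, 59, 60, 71, 73, 111, 210, 211]
190 (np.int64(390), np.int64(396)) [214, 216, 219, 217, 219, 201, 90, 66, 67, 72, 71, 67, 54, 53, 72, 130, 214, 214, 213, 213]
194 (np.int64(389), np.int64(394)) [216, 214, 214, 216, 216, 197, 64, 66, 65, 69, 74, 72, 69, 126, 219, 218, 219, 213, 215, 218]
198 (np.int64(389), np.int64(401)) [213, 212, 210, 213, 196, 124, 66, 64, 65, 67, 72, 123, 216, 216, 218, 217, 199, 142, 102, 145]
mouth near end -0.014 [392.1 215.3]
mouth near end 0 [386.3 214.1]
mouth near end 0.014 [380.5 212.9]
```

drive_tool(
  targets=[
    [[-0.001, 0.001, 0.005, -0.01, 0, 0, 1], [-0.001, 0.002, 0.01, -0.02, 0, 0, 1], [-0.002, 0.003, 0.01, -0.03, 0, 0, 1], [-0.002, 0.003, 0.01, -0.04, 0, 0, 1], [-0.002, 0.003, 0.01, -0.04, 0, 0, 1]],
  ],
)

```text
t: 6.3
eef_pos: [0.5549, -0.1746, 0.1627]
tcp_rot: [0.013, 0.621, 0.784, 0.016]
ft_force: [0.3, -0.5, -1.4]
finger_gap: 0.005
grasp_force: 58.8
```

```bash
cat >> h.py <<'E'
def side(ctr,a,rows=4,ns=8):
    """left silhouette (near end, +x' face) of an upright held plate vs prediction for given centre; offset in mm along x'"""
    from plant import r
    c=r.capture("side");g=c["frame"][:,:,0].astype(float);R=Rt(a,0)   # red channel: plate dark, bench bright
    A,B=[proj(c,ctr+R@np.array([.055,.004,z])) for z in(-.05,.05)]
    print("pred",A.round(1),B.round(1))
    for k in np.linspace(.05,.95,ns):
        row=int(round(A[1]+k*(B[1]-A[1])));px=A[0]+(row-A[1])/(B[1]-A[1])*(B[0]-A[0])
        s=g[row,int(px)-9:int(px)+7];br,dk=s[:3].mean(),70 if 0 else np.sort(s)[:3].mean();th=(br+dk)/2
        i=np.argmax(s<th);e=int(px)-9+i-1+(s[i-1]-th)/(s[i-1]-s[i]+1e-9) if i else np.nan
        print(row,round(px,1),round(e,1),"mm",round(-(e-px)/.41,1),"bright",br.round())
E
python3 -c "
from h import *
side(np.array([.5525,-.1745,.162-.018]),.231)
go((.5525,-.1745,.15),.231)"
```

```text
pred [389.2 165.4] [385.  205.2]
167 389.0 389.3 mm -0.7 bright 213.0
173 388.4 388.6 mm -0.5 bright 214.0
178 387.9 388.3 mm -1.0 bright 214.0
183 387.3 387.6 mm -0.5 bright 220.0
188 386.8 387.3 mm -1.1 bright 212.0
193 386.3 386.7 mm -0.9 bright 199.0
198 385.8 386.2 mm -1.1 bright 215.0
203 385.3 385.3 mm -0.1 bright 197.0
t 6.35 pos [ 0.5551 -0.1746  0.1628] gap 0.0045 gf 58.8 F [ 0.   1.2 -0.8] 
 delta [0.0007, -0.003, 0.0126, 0.0408, 0.0004, 0.0006] deg 2.3
```

drive_tool(
  targets=[
    [[0, 0, 0.015, 0, 0, 0, 1], [0, -0.001, 0.03, 0, 0, 0, 1], [0, -0.002, 0.045, 0, 0, 0, 1], [0, -0.002, 0.058, 0, 0, 0, 1], [0, -0.002, 0.066, 0, 0, 0, 1]],
  ],
)

```text
t: 6.85
eef_pos: [0.5555, -0.1741, 0.0954]
tcp_rot: [0.012, 0.62, 0.784, 0.016]
ft_force: [0.1, -0.5, -1.6]
finger_gap: 0.0051
grasp_force: 58.8
```

```bash
python3 -c "
from h import *
from plant import r
go((.5525,-.1745,.08),.231)
c=r.capture('side');b=c['frame'][130:260,320:460];print(r.get_obs()['torque'])
cv2.imwrite('pics/s4.png',cv2.resize(b,None,fx=4,fy=4)[:,:,::-1])"
```

```text
t 6.85 pos [ 0.5555 -0.1741  0.0954] gap 0.0051 gf 58.8 F [ 0.1 -0.5 -1.6] 
 delta [0.0003, -0.0036, 0.0153, 0.0396, -0.0003, 0.0009] deg 2.3
[0.05090052 0.1018383  0.00396546]
```

drive_tool(
  targets=[
    [[0, 0, 0.003, 0, 0, 0, 1], [0, 0, 0.006, 0, 0, 0, 1], [0, 0, 0.009, 0, 0, 0, 1], [0, 0, 0.011, 0, 0, 0, 1], [0, 0, 0.012, 0, 0, 0, 1]],
  ],
)

```text
t: 7.4
eef_pos: [0.5564, -0.1742, 0.0845]
tcp_rot: [0.013, 0.62, 0.784, 0.016]
ft_force: [0.1, -0.1, -2.1]
finger_gap: 0.0049
grasp_force: 58.9
```

drive_tool(
  targets=[
    [[0, 0, 0.001, 0, 0, 0, 1], [0, 0, 0.002, 0, 0, 0, 1], [0, 0, 0.003, 0, 0, 0, 1], [0, 0, 0.004, 0, 0, 0, 1], [0, 0, 0.004, 0, 0, 0, 1]],
  ],
)

```text
t: 7.9
eef_pos: [0.5584, -0.1742, 0.0836]
tcp_rot: [0.015, 0.62, 0.784, 0.017]
ft_force: [-3.6, 2.1, 17.2]
finger_gap: 0.0051
grasp_force: 61.7
```

drive_tool(
  targets=[
    [[0, 0, -0.002, 0, 0, 0, 0.8], [0, 0, -0.002, 0, 0, 0, 0.6], [0, 0, -0.002, 0, 0, 0, 0.45], [0, 0, -0.002, 0, 0, 0, 0.45], [0, 0, -0.002, 0, 0, 0, 0.45]],
  ],
)

```text
t: 8.4
eef_pos: [0.5562, -0.1741, 0.0821]
tcp_rot: [0.012, 0.62, 0.784, 0.016]
ft_force: [0.8, -0.1, 0.3]
finger_gap: 0.0235
grasp_force: 0.0
```

drive_tool(
  targets=[
    [[0, 0, -0.012, 0, 0, 0, 0.45], [0, 0.001, -0.03, 0, 0, 0, 0.45], [0, 0.002, -0.06, 0, 0, 0, 0.45], [0, 0.003, -0.1, 0, 0, 0, 0.3], [0, 0.003, -0.14, 0, 0, 0, 0]],
  ],
)

```text
t: 8.9
eef_pos: [0.5534, -0.1746, 0.2244]
tcp_rot: [0.012, 0.62, 0.784, 0.016]
ft_force: [0.8, -0.1, -0.2]
finger_gap: 0.0423
grasp_force: 0.0
```

```bash
python3 -c "
from h import *
from plant import r
print([r.get_obs()[k] for k in('t','eef_pos','ft_force','finger_gap')])
C=np.array([.5525,-.1745,.066]);R=Rt(.231,0)
for n in('top','side'):
  c=r.capture(n);cv2.imwrite(f'pics/{n}5.png',c['frame'][:,:,::-1])
  print(n,[cv2.approxPolyDP(k,1.5,True).reshape(-1,2).tolist() for k in blobs(c['frame'],'blue',100) if 360<cv2.boundingRect(k)[0]<480 and cv2.boundingRect(k)[1]>150])
  print([proj(c,C+R@[sx*.055,sy*.004,-.05]).round(1).tolist() for sx in(-1,1) for sy in(-1,1)])
H=Rt(.282,.4)
go(PY[0]-.1*H[:,2],.282,.4)"
```

```text
[8.9, array([ 0.55339361, -0.17456717,  0.22440402]), array([ 0.84561518, -0.11135668, -0.16915751]), 0.042252798776485606]
top [[[486, 236], [479, 238], [471, 236], [429, 244], [422, 249], [422, 257], [425, 264], [471, 255], [472, 251], [478, 250], [474, 246], [481, 240], [484, 240]]]
[[487.7, 240.2], [486.7, 236.1], [431.4, 250.8], [430.4, 246.7]]
side [[[399, 177], [381, 212], [383, 222], [378, 232], [391, 235], [400, 217], [400, 214], [397, 213], [402, 197], [397, 200]]]
[[400.8, 176.8], [397.6, 176.2], [389.3, 197.5], [385.9, 196.8]]
t 9.0 pos [ 0.5571 -0.1759  0.2297] gap 0.0425 gf 0.0 F [ 0.9  0.1 -0.5] 
 delta [0.429, 0.0537, 0.0488, -0.3509, 0.0168, -0.0479] deg 20.3
```

drive_tool(
  targets=[
    [[0.04, 0.005, 0, -0.04, 0.002, -0.005, 0], [0.085, 0.01, 0, -0.08, 0.004, -0.01, 0], [0.13, 0.016, 0.005, -0.12, 0.006, -0.016, -0.1], [0.175, 0.022, 0.01, -0.16, 0.008, -0.022, -0.2], [0.22, 0.027, 0.02, -0.2, 0.01, -0.027, -0.2]],
  ],
)

```text
t: 9.5
eef_pos: [0.5304, 0.0473, 0.2044]
tcp_rot: [0.072, 0.605, 0.787, 0.098]
ft_force: [0.6, 0.8, -0.5]
finger_gap: 0.0513
grasp_force: 0.0
```

```bash
python3 -c "
from h import *
H=Rt(.282,.4)
go(PY[0]-.1*H[:,2],.282,.4)"
```

```text
t 9.5 pos [0.5304 0.0473 0.2044] gap 0.0513 gf 0.0 F [ 0.6  0.8 -0.5] 
 delta [0.2043, 0.0295, 0.0326, -0.1558, 0.0015, -0.023] deg 9.0
```

drive_tool(
  targets=[
    [[0.045, 0.006, 0.003, -0.035, 0, -0.005, -0.2], [0.09, 0.012, 0.01, -0.07, 0, -0.01, -0.2], [0.135, 0.018, 0.018, -0.1, 0.001, -0.015, -0.2], [0.18, 0.025, 0.026, -0.13, 0.001, -0.02, -0.2], [0.204, 0.03, 0.033, -0.156, 0.001, -0.023, -0.2]],
  ],
)

```text
t: 10.0
eef_pos: [0.5126, 0.2557, 0.1801]
tcp_rot: [0.118, 0.588, 0.785, 0.159]
ft_force: [0.2, 0.4, -0.1]
finger_gap: 0.0512
grasp_force: 0.0
```

```bash
python3 -c "
from h import *
from plant import r
c=r.capture('wrist')
R=Rt(.282,.4);ctr=PY[0]+R[:,2]*.014
print([proj(c,ctr+R@[sx*.055,sy*.004,-.05]).round(0).tolist() for sx in(-1,1) for sy in(-1,1)])
print([(cv2.boundingRect(k),cv2.approxPolyDP(k,1.5,True).reshape(-1,2).tolist()) for k in blobs(c['frame'],'yellow',100)])
go(PY[0],.282,.4)"
```

```text
[[312.0, 320.0], [324.0, 320.0], [312.0, 157.0], [325.0, 157.0]]
[((307, 146, 16, 169), [[311, 146], [307, 154], [312, 314], [321, 314], [321, 152], [318, 146]])]
t 10.05 pos [0.5117 0.2575 0.1787] gap 0.0512 gf 0.0 F [-1.   1.6 -1.3] 
 delta [-0.0039, 0.0016, 0.098, -0.0023, -0.004, 0.0042] deg 0.4
```

drive_tool(
  targets=[
    [[0.001, 0, 0.03, 0, 0, 0.004, -0.2], [0.001, 0, 0.055, 0, 0, 0.004, -0.2], [0.001, 0, 0.08, 0, 0, 0.004, -0.2], [0.001, 0, 0.098, 0, 0, 0.004, -0.2], [0.001, 0, 0.098, 0, 0, 0.004, -0.2]],
  ],
)

```text
t: 10.55
eef_pos: [0.5482, 0.2629, 0.0867]
tcp_rot: [0.117, 0.591, 0.783, 0.156]
ft_force: [-0.9, -0.2, 0.6]
finger_gap: 0.0514
grasp_force: 0.0
```

drive_tool(
  targets=[
    [[0, 0, 0, 0, 0, 0, 0.2], [0, 0, 0, 0, 0, 0, 0.5], [0, 0, 0, 0, 0, 0, 0.8], [0, 0, 0, 0, 0, 0, 1], [0, 0, 0, 0, 0, 0, 1]],
  ],
)

```text
t: 11.05
eef_pos: [0.5503, 0.2644, 0.0911]
tcp_rot: [0.119, 0.59, 0.783, 0.159]
ft_force: [-2.7, -2.4, 6.5]
finger_gap: 0.0052
grasp_force: 59.1
```

```bash
python3 -c "
from h import *
go(PY[0],.282,.4)"
```

```text
t 11.05 pos [0.5503 0.2644 0.0911] gap 0.0052 gf 59.1 F [-2.7 -2.4  6.5] 
 delta [0.0006, -0.0003, 0.0021, -0.0012, 0.0, -0.0035] deg 0.2
```

Gripped; lift along the tool axis, then carry to the yellow slot.

drive_tool(
  targets=[
    [[0, 0, -0.01, 0, 0, 0, 1], [0, 0, -0.025, 0, 0, 0, 1], [0, 0, -0.05, 0, 0, 0, 1], [0, 0, -0.085, 0, 0, 0, 1], [0, 0, -0.125, 0, 0, 0, 1]],
  ],
)

```text
t: 11.55
eef_pos: [0.5013, 0.2498, 0.2049]
tcp_rot: [0.118, 0.591, 0.783, 0.156]
ft_force: [0.2, 0.3, -1.6]
finger_gap: 0.0058
grasp_force: 59.2
```

```bash
python3 -c "
from h import *
go((.611,-.1608,.24),.231,.04)"
```

```text
t 11.55 pos [0.5013 0.2498 0.2049] gap 0.0058 gf 59.2 F [ 0.2  0.3 -1.6] 
 delta [-0.4249, 0.0068, -0.0355, 0.3537, -0.011, 0.0463] deg 20.4
```

drive_tool(
  targets=[
    [[-0.03, 0.001, -0.015, 0.03, -0.001, 0.003, 1], [-0.07, 0.002, -0.03, 0.06, -0.002, 0.007, 1], [-0.11, 0.003, -0.035, 0.1, -0.003, 0.012, 1], [-0.15, 0.003, -0.038, 0.14, -0.004, 0.018, 1], [-0.19, 0.003, -0.038, 0.17, -0.005, 0.022, 1]],
  ],
)

```text
t: 12.05
eef_pos: [0.5441, 0.0632, 0.2423]
tcp_rot: [0.068, 0.607, 0.786, 0.091]
ft_force: [0.7, 1.3, -1.9]
finger_gap: 0.0056
grasp_force: 59.2
```

```bash
python3 -c "
from h import *
go((.611,-.1608,.24),.231,.04)"
```

```text
t 12.05 pos [0.5441 0.0632 0.2423] gap 0.0056 gf 59.2 F [ 0.7  1.3 -1.9] 
 delta [-0.2336, 0.0075, 0.0033, 0.1867, -0.0065, 0.0243] deg 10.8
```

drive_tool(
  targets=[
    [[-0.045, 0.001, 0, 0.04, -0.001, 0.005, 1], [-0.09, 0.003, 0, 0.08, -0.003, 0.01, 1], [-0.135, 0.005, 0.002, 0.12, -0.004, 0.015, 1], [-0.18, 0.006, 0.003, 0.155, -0.005, 0.02, 1], [-0.215, 0.007, 0.003, 0.187, -0.006, 0.024, 1]],
  ],
)

```text
t: 12.55
eef_pos: [0.6056, -0.1439, 0.2389]
tcp_rot: [0.012, 0.621, 0.783, 0.015]
ft_force: [0.3, 0.4, -2.4]
finger_gap: 0.0054
grasp_force: 59.2
```

```bash
python3 -c "
from h import *
go((.611,-.1608,.165),.231,.04)"
```

```text
t 12.55 pos [ 0.6056 -0.1439  0.2389] gap 0.0054 gf 59.2 F [ 0.3  0.4 -2.4] 
 delta [-0.0177, -0.0014, 0.0739, -0.0022, -0.0001, -0.0012] deg 0.1
```

drive_tool(
  targets=[
    [[-0.008, 0, 0.015, 0, 0, 0, 1], [-0.015, 0, 0.035, 0, 0, 0, 1], [-0.018, 0, 0.055, 0, 0, 0, 1], [-0.018, 0, 0.07, 0, 0, 0, 1], [-0.018, 0, 0.074, 0, 0, 0, 1]],
  ],
)

```text
t: 13.05
eef_pos: [0.6106, -0.1573, 0.1626]
tcp_rot: [0.01, 0.621, 0.784, 0.015]
ft_force: [-0.9, -0.0, -1.4]
finger_gap: 0.0053
grasp_force: 59.2
```

```bash
python3 -c "
from h import *
from plant import r
go((.611,-.1608,.085),.231,.04)
z=r.get_obs()['eef_pos'][2];C=np.array([.611,-.1608,z-.018])
c=r.capture('side');R=Rt(.231,0);m=mask(c['frame'],'yellow')
A,B=[proj(c,C+R@[.055,.004,k]) for k in(-.05,.05)];D=[proj(c,C+R@[.055,-.004,k]) for k in(-.05,.05)];print(A,B,D)
for row in range(int(A[1]),int(B[1])+4,4):
  xs=np.where(m[row,330:420])[0]+330;px=A[0]+(row-A[1])/(B[1]-A[1])*(B[0]-A[0]);print(row,px.round(1),(xs.min(),xs.max()) if len(xs) else None)
side(C,.231)
"
```

```text
t 13.05 pos [ 0.6106 -0.1573  0.1626] gap 0.0053 gf 59.2 F [-0.9 -0.  -1.4] 
 delta [-0.0037, -0.0032, 0.0775, -0.0039, -0.0026, 0.0006] deg 0.3
[362.75390114 160.46541059] [360.0882779  199.85497021] [array([366.22459113, 161.08533478]), array([363.36758109, 200.52519186])]
160 362.8 (np.int64(364), np.int64(377))
164 362.5 (np.int64(363), np.int64(376))
168 362.2 (np.int64(363), np.int64(376))
172 362.0 (np.int64(363), np.int64(375))
176 361.7 (np.int64(362), np.int64(375))
180 361.4 (np.int64(362), np.int64(374))
184 361.2 (np.int64(361), np.int64(372))
188 360.9 (np.int64(361), np.int64(370))
192 360.6 (np.int64(361), np.int64(379))
196 360.3 (np.int64(360), np.int64(377))
200 360.1 (np.int64(360), np.int64(375))
pred [362.8 160.5] [360.1 199.9]
162 362.7 362.6 mm 0.1 bright 216.0
167 362.3 362.3 mm 0.1 bright 213.0
173 361.9 361.6 mm 0.8 bright 213.0
178 361.6 361.3 mm 0.7 bright 216.0
183 361.2 360.6 mm 1.6 bright 217.0
188 360.9 360.3 mm 1.5 bright 215.0
193 360.6 359.6 mm 2.4 bright 218.0
198 360.2 359.3 mm 2.3 bright 216.0
```

drive_tool(
  targets=[
    [[-0.002, -0.001, 0.015, 0.01, 0, 0, 1], [-0.003, -0.001, 0.03, 0.015, 0, 0, 1], [-0.003, -0.002, 0.045, 0.015, 0, 0, 1], [-0.003, -0.002, 0.058, 0.015, 0, 0, 1], [-0.003, -0.003, 0.066, 0.015, 0, 0, 1]],
  ],
)

```text
t: 13.65
eef_pos: [0.6122, -0.1609, 0.0967]
tcp_rot: [0.006, 0.621, 0.784, 0.009]
ft_force: [-0.4, 0.5, -2.4]
finger_gap: 0.0051
grasp_force: 59.6
```

drive_tool(
  targets=[
    [[0, 0, 0.002, 0, 0, 0, 1], [0, 0, 0.005, 0, 0, 0, 1], [0, 0, 0.008, 0, 0, 0, 1], [0, 0, 0.01, 0, 0, 0, 1], [0, 0, 0.01, 0, 0, 0, 1]],
  ],
)

```text
t: 14.15
eef_pos: [0.6133, -0.1612, 0.0887]
tcp_rot: [0.008, 0.621, 0.784, 0.01]
ft_force: [0.8, -0.4, -1.4]
finger_gap: 0.0053
grasp_force: 59.6
```

drive_tool(
  targets=[
    [[0, 0, 0.001, 0, 0, 0, 1], [0, 0, 0.002, 0, 0, 0, 1], [0, 0, 0.003, 0, 0, 0, 1], [0, 0, 0.004, 0, 0, 0, 1], [0, 0, 0.005, 0, 0, 0, 1]],
  ],
)

```text
t: 14.65
eef_pos: [0.6134, -0.1611, 0.0836]
tcp_rot: [0.007, 0.621, 0.784, 0.01]
ft_force: [0.1, 0.3, -1.9]
finger_gap: 0.0055
grasp_force: 59.6
```

drive_tool(
  targets=[
    [[0, 0, 0.001, 0, 0, 0, 1], [0, 0, 0.002, 0, 0, 0, 1], [0, 0, 0.003, 0, 0, 0, 1], [0, 0, 0.004, 0, 0, 0, 1], [0, 0, 0.004, 0, 0, 0, 1]],
  ],
)

```text
t: 15.15
eef_pos: [0.6147, -0.1604, 0.0817]
tcp_rot: [0.008, 0.62, 0.784, 0.011]
ft_force: [-3.0, 4.0, 10.0]
finger_gap: 0.0056
grasp_force: 61.2
```

Seated (10 N contact); release partially and retreat upwards.

drive_tool(
  targets=[
    [[0, 0, -0.001, 0, 0, 0, 0.8], [0, 0, -0.001, 0, 0, 0, 0.6], [0, 0, -0.001, 0, 0, 0, 0.45], [0, 0, -0.001, 0, 0, 0, 0.45], [0, 0, -0.001, 0, 0, 0, 0.45]],
  ],
)

```text
t: 15.65
eef_pos: [0.6133, -0.1613, 0.0804]
tcp_rot: [0.007, 0.621, 0.784, 0.01]
ft_force: [0.4, -0.1, -0.5]
finger_gap: 0.0237
grasp_force: 0.0
```

drive_tool(
  targets=[
    [[0, 0, -0.012, 0, 0, 0, 0.45], [0, 0, -0.03, 0, 0, 0, 0.45], [0, 0, -0.06, 0, 0, 0, 0.45], [0, 0, -0.1, 0, 0, 0, 0.45], [0, 0, -0.14, 0, 0, 0, 0.45]],
  ],
)

```text
t: 16.15
eef_pos: [0.6096, -0.1619, 0.2226]
tcp_rot: [0.007, 0.621, 0.784, 0.01]
ft_force: [0.8, -0.0, -1.3]
finger_gap: 0.0234
grasp_force: 0.0
```

drive_tool(
  targets=[
    [[-0.04, -0.01, -0.01, 0, 0, 0, 0.45], [-0.08, -0.02, -0.01, 0, 0, 0, 0.45], [-0.12, -0.03, -0.01, 0, 0, 0, 0.45], [-0.15, -0.04, -0.01, 0, 0, 0, 0.45], [-0.15, -0.04, -0.01, 0, 0, 0, 0.45]],
  ],
)

```text
t: 16.65
eef_pos: [0.6045, -0.3214, 0.23]
tcp_rot: [0.008, 0.622, 0.783, 0.009]
ft_force: [0.3, 0.6, -0.5]
finger_gap: 0.0234
grasp_force: 0.0
```

```bash
python3 -c "
from h import *
from plant import r
o=r.get_obs();print([o[k] for k in('t','eef_pos','ft_force','finger_gap')])
R=Rt(.231,0);ims=[]
for n in('top','side'):
  c=r.capture(n);f=c['frame']
  for p,col in((np.array([.5525,-.1745,.066]),'blue'),(np.array([.611,-.1608,.066]),'yellow')):
    q=[proj(c,p+R@[sx*.055,sy*.004,-.05]).round(1).tolist() for sx in(-1,1) for sy in(-1,1)];print(n,col,q)
    print([cv2.approxPolyDP(k,1.5,True).reshape(-1,2).tolist() for k in blobs(f,col,100) if 340<cv2.boundingRect(k)[0]<480 and cv2.boundingRect(k)[1]>150])
  ims.append(cv2.resize(f[200:310,390:510] if n=='top' else f[160:270,330:450],(400,367),interpolation=cv2.INTER_CUBIC))
cv2.imwrite('pics/end.png',np.hstack(ims)[:,:,::-1])"
```

```text
[16.65, array([ 0.60451072, -0.32142292,  0.22996693]), array([ 0.31969586,  0.60172101, -0.53161249]), 0.023436740617720626]
top blue [[487.7, 240.2], [486.7, 236.1], [431.4, 250.8], [430.4, 246.7]]
[[[486, 237], [475, 238], [474, 235], [429, 244], [422, 249], [422, 255], [424, 251], [428, 251], [428, 255], [424, 257], [425, 264], [471, 255], [472, 251], [478, 250], [474, 246], [485, 240]]]
top yellow [[479.9, 210.1], [478.8, 206.1], [424.2, 220.4], [423.3, 216.4]]
[[[477, 206], [420, 216], [415, 221], [413, 229], [417, 230], [418, 237], [463, 228], [465, 222], [471, 222], [467, 218], [477, 209]]]
side blue [[400.8, 176.8], [397.6, 176.2], [389.3, 197.5], [385.9, 196.8]]
[[[399, 177], [390, 191], [387, 202], [381, 212], [383, 222], [378, 232], [382, 234], [392, 235], [400, 217], [400, 214], [397, 213], [397, 207], [402, 197], [398, 202], [396, 200]]]
side yellow [[377.2, 172.5], [374.1, 171.9], [364.0, 192.4], [360.6, 191.8]]
[[[375, 173], [360, 194], [360, 202], [356, 207], [359, 217], [355, 228], [368, 230], [378, 211], [374, 206], [379, 192], [375, 197], [373, 195]]]
```

View pics/end.png

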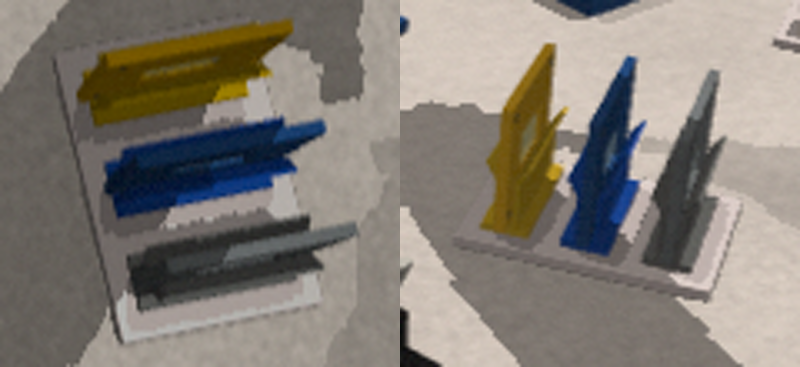

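Both plates stand upright in their own slots (top edges at side view (375,173) for yellow and (399,177) for blue, within about 1–2 px of the seated prediction). The grey plate is in place and the arm is clear.

```bash
python3 -c "
from plant import r
print(r.finish_job())"
```

```text
the job is handed in; nothing more can be done
None
```

I stood the blue and yellow plates in the slots of their own colours and handed the job in at about 17 s of the 64 s allowed. The final views show both upright within 1–2 px of the seated position, with the grey plate in place; the hand-in returned no verdict, and I did not recheck the bottle and eyepieces, though no move went near them.

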